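Load the gap checker and feel its gap with the blade

TASK

Take the taller of the two steel weight plates out of the rack and hang it upright by its hole on the side peg of the gap checker's swinging jaw, and let go of it. Then pick up the feeler blade by its black grip and slide it flat and straight into the mouth between the jaw and the plate below until it drags snugly, lying on the lower plate with the jaw resting on it and not prised wide open. Stop there and finish while still holding the blade at that depth, with the weight still hanging and the other things on the bench left where they are.

Things in the scene. Friction and masses are not known exactly. Their poses are not given: they have to be found in the camera images.
- checker: gap checker stand, fixed: steel lower plate (200 x 50 x 10 mm, long along x) on an aluminium column (36 mm wide) and dark foot (160 x 70 mm). Origin on the table; +x points from the mouth to the hinge, z up. The lower plate's flat top is 90 mm above the table, its front edge at x = -60 mm, nothing in front of it above the foot
- hinge (a point): on the hinge line, in the middle of its width, at x = +50 mm of the checker, 0 to 1.5 mm above the lower plate's top (different each time); axes as the checker's. At rest the jaw's underside slopes up from here towards the mouth by 0.08 rad, so gap = this height over the lower plate + 0.08 x distance from the hinge
- jaw (a joint): angle (rad) by which the jaw is lifted off its rest: 0 at rest, grows as its front rises. It swings freely under its own 0.1 kg and the hung weight. A blade lying flat meets the jaw 25 to 44 mm short of the hinge and drags from there (3 N rising to 15 N, more if the blade is pressed on the plate), lifting the jaw as it goes on; snug: the jaw bears on the blade, lifted by at most 0.05
- jaw_front (a point): middle of the front lower edge of the swinging jaw, an aluminium plate 84 x 50 x 6 mm that reaches from the hinge 85 mm towards the mouth (-x), plus a lip flared upwards that ends 100 mm from the hinge. It tilts with joint jaw. The mouth gap under this point is 7 to 8 mm. The jaw carries the peg on its +y side
- peg_mid (a point): point on the middle line of the steel peg where the weight should hang, 55 mm from the hinge and 58 mm to +y of the jaw's middle, about 100 mm above the table. The peg, 7 mm thick, points to +y of the checker, starts at the jaw's edge (25 mm from its middle), ends 30 mm beyond this point, and rises by 7 degrees outwards.
- rack: grey plastic rack, fixed, 170 mm along its x, 50 mm wide, floor 10 mm high; a slot 12 mm wide between two walls whose tops are 30 mm above the table. Both weights stand in the slot, 96 mm apart, in either order.
- weight: the taller steel weight plate, 40 (x) x 10 (y) x 75 (z) mm, about 0.22 kg, standing upright in the rack. Origin in the middle of its underside; a round 18 mm hole goes through along y.
- weight_hole (a point): centre of that hole, 60 mm above the weight's underside, 15 mm below its top
- small_weight: the shorter steel weight plate, 40 x 10 x 50 mm with the same hole; leave it in the rack. Origin in the middle of its underside
- feeler: feeler blade lying flat on the table: upright black grip 44 (x) x 12 (y) x 40 (z) mm and a steel blade 16 mm wide, 3.5 mm thick, flush with the grip's underside, running to +x. About 80 g. Origin in the middle of the grip's underside
- feeler_tip (a point): middle of the blade's front edge, 115 mm ahead (+x) of the feeler's origin and 1.75 mm above its underside
- pen: black pen, 150 mm, lying on the table; leave alone
- heatsink_a: finned aluminium heat sink 50 x 40 x 26 mm; leave alone
- heatsink_b: another such heat sink; leave alone
- driver: screwdriver lying on the table; leave alone
- flux: white jar, 48 mm wide, 65 mm tall; leave alone
- parts_bin: open black bin 140 x 200 x 60 mm; leave alone
Things that resemble listed ones, but are neither listed nor needed, are in the scene too. What is shaped like the weight but blue or brown is not meant.

How it is judged:
On the way, in this order (a step that is already met when the one before it is completed fails the run):
1. the taller weight hangs by its hole on the jaw's peg, let go (contact force between weight and jaw above 0.8 N and distance between weight_hole and peg_mid below 0.03 m and contact force between weight and the fingers below 0.1 N and contact force between weight and checker below 0.1 N and height (world z) of weight above 0.025 m and linear speed of weight below 0.05 m/s and angle between weight's own z axis and vertical below 0.4 rad), for 0.3 s.
2. the feeler blade, held, drags snugly between jaw and lower plate (value of joint jaw below 0.05 rad and contact force between feeler and jaw above 1.5 N and contact force between feeler and checker above 0.2 N and contact force between feeler and the fingers above 3 N and x of feeler_tip in the frame of hinge between -0.065 and -0.006 m and y of feeler_tip in the frame of hinge between -0.018 and 0.018 m and angle between the x axis of feeler and the x axis of checker, either way round below 0.15 rad and angle between feeler's own z axis and vertical below 0.12 rad and linear speed of feeler below 0.01 m/s and contact force between the fingers and jaw below 0.2 N and contact force between the fingers and checker below 0.2 N), for 0.2 s.
At the end, for the whole second after the job is handed in: Weight hangs upright (0.4 rad) on the peg alone, hole within 30 mm of peg site. Feeler held still, jaw bearing on it (over 1.5 N), it on the lower plate; jaw lifted under 0.05 rad; tip 6-65 mm short of the hinge, 18 mm of the middle; straight 0.15, level 0.12 rad; fingers clear of checker (all of step 1 and all of step 2); the arm keeps its last pose, push and grip.
It fails at once if the jaw is prised up by more than 0.12 rad (value of joint jaw above 0.12 rad).
It fails at once if another thing on the bench, or the smaller weight, is moved by more than 30 mm (distance of any of small_weight, pen, heatsink_a, heatsink_b, driver, flux, parts_bin from where it was at the start of the episode above 0.03 m).
It also fails if it takes over 72 s, if anything falls off the work surface, if the arm or the gripper's body presses on something with over 40 N, if the wrist force passes 120 N, or if a joint passes its speed limit or range.

ROBOT

A 6-joint arm with a two-finger parallel gripper is mounted at the origin on the work surface. World frame = base frame: x ahead of the robot, y to its left, z up, the work surface at z = 0. Lengths are in m, angles in rad, forces in N, time in s.
With the tool pointing down it reaches from about 0.35 to 0.725 m from the base axis. Payload 4.3 kg.
Tool frame: the origin (TCP) lies midway between the tips of the shut fingers; the grasp point (between the pads) lies behind it (tcp_to_grasp is the z of the grasp point in the tool frame, in m); z points along the fingers, y is the direction in which the jaws open and shut (so a half turn about z gives the same grasp; the last joint's range is limited). The gripper opens to 85 mm and grips with 20 to 120 N. Pads are 22 mm wide; open, the fingers measure 114 mm over their backs; the gripper's body (76 mm by 85 mm) begins 54 mm behind the grasp point. The pads swing forward as they close: fully open they stand 13 mm farther back than shut.
Start: joints at [1.019, 0.377, 0.081, 1.274, 0, 1.46], TCP at [0.246, 0.52, 0.203] pointing down, gripper open.
Joint ranges: [-2.72, 2.72], [-0.84, 1.66], [-1.02, 1.22], [-1.77, 2.12], [-1.37, 1.28], [-3.14, 3.14]. Speed limits (rad/s): [2.57, 2.57, 3.14, 3.14, 3.14, 3.14].

INTERFACE

Orientations are given as a rotation vector (axis times angle).
In Python, from workcell import * gives the robot as it stands.
- The arm moves only by the tool send_rows, never from a script. Its argument "rows" is a list of rows, each a list of 7 numbers: the shift along the tool's x, y, z in m, then the turn, a rotation vector about the tool's x, y, z in rad, then the closure, from 0 (fully open) to 1 (shut). A call has 1 to 5 rows; each row is the pose to reach, as a shift and turn from the pose commanded when the call began, along the tool's axes at that moment; what a row does not reach only later rows make up. A row lasts 1/10 s, in which the tool goes at most 50 mm and 8.59 degrees, less where a joint would pass 70% of its speed; a pose out of reach is approached as far as the arm can. A call with a gripper value outside its range is refused whole. The fingers move at their own pace and stop on an object; the grip force is fixed at half the most. Time passes only in rows, so rows that repeat a pose let the fingers close. It gives the time, the measured TCP pose, the force and the opening at its end, in the units of the state.
- get_obs(): the state, without advancing time (a new reading comes with each control period).
- read_camera(name): name is "side" or "top"; returns (picture, depth): 480x640x3 uint8, red, green, blue; 480x640 float32, m along the optical axis (not along the pixel's ray), 0 where there is no reading.
- camera_info(name): a dict with "mtx" (3x3 intrinsics, pixels), "k1" (the pictures are not rectified: a ray, as slopes to the right and down, at radius r is drawn at 1 + k1 r^2 times it, then the intrinsics apply), "extrinsics" (4x4, takes a point from world to camera coordinates). Camera axes: x right, y down, z forward; pixel columns grow to the right and rows downward; lengths in m; the calibration is good to about 2 mm. A picture is of the moment at which its call begins. camera_info takes no time and is no camera call.
- finish_job(): hands the job in, once; it reports no verdict.
The state is a dict: "time_s": time; "joint_pos": joint angles; "joint_vel": joint speeds; "joint_torque": joint torques, N m; "position": TCP position; "eef_rot": TCP orientation; "wrist_force": force on the tool from outside, world axes, zero at the start; "torque": the same for the moment, N m; "width": opening from 0.0 (shut) to 1.0 (fully open).
Only numpy, scipy, OpenCV 4.12 (cv2) and the standard library are available. Lean on these libraries where they do the work, as an engineer would, in place of code of your own. Each camera call takes 0.05 s, during which the arm holds its last target. There are 200 camera calls.

## Working session

There is one attempt and no reset: what is moved stays moved. The work goes in short steps, Python scripts to look and compute and a tool call to move; the robot and the scene stay as the last step left them, time stands still between calls to the robot, and variables do not carry over. Pictures are saved under pics/ and viewed, about 8 in all and at most 12, crops included, and the job is handed in when it is done.

Besides the shell and the picture viewer there is one more tool, called after "Call:" as name(argument=value, ...), one argument or row to a line, values as JSON. send_rows: Moves the arm, as the interface text tells. Its arguments: {"type":"object","properties":{"rows":{"type":"array"}},"required":["rows"]}

```bash
mkdir -p pics; ls
cat > h.py <<'E'
from workcell import *
import numpy as np, cv2
from scipy.spatial.transform import Rotation as R
def ray(cam,u,v):
    c=camera_info(cam);K=np.array(c["mtx"]);E=np.array(c["extrinsics"])
    d=np.array([(u-K[0,2])/K[0,0],(v-K[1,2])/K[1,1]]);s=d.copy()
    for _ in range(20): s=d/(1+c["k1"]*(s@s))
    return E,np.array([s[0],s[1],1.])
def onz(cam,u,v,z):
    E,s=ray(cam,u,v);o=-E[:3,:3].T@E[:3,3];w=E[:3,:3].T@s
    return o+w*(z-o[2])/w[2]
def atd(cam,u,v,d):
    E,s=ray(cam,u,v);return E[:3,:3].T@(s*d-E[:3,3])
def proj(cam,p):
    c=camera_info(cam);K=np.array(c["mtx"]);E=np.array(c["extrinsics"])
    q=E[:3,:3]@np.array(p)+E[:3,3];s=q[:2]/q[2];s=s*(1+c["k1"]*(s@s));return K[0,0]*s[0]+K[0,2],K[1,1]*s[1]+K[1,2]
def cloud(cam,dep):
    c=camera_info(cam);K=np.array(c["mtx"]);E=np.array(c["extrinsics"])
    v,u=np.mgrid[:480,:640];d=np.stack([(u-K[0,2])/K[0,0],(v-K[1,2])/K[1,1]],-1);s=d.copy()
    for _ in range(20): s=d/(1+c["k1"]*(s**2).sum(-1,keepdims=True))
    q=np.concatenate([s,np.ones((480,640,1))],-1)*dep[...,None]
    return (q-E[:3,3])@E[:3,:3]
E
python3 - <<'E'
from h import *
print({k:(v if not isinstance(v,np.ndarray) else v.round(3)) for k,v in get_obs().items()})
for n in("top","side"):
    im,d=read_camera(n);cv2.imwrite(f"pics/{n}0.png",im[...,::-1]);np.savez(f"{n}0.npz",im=im,d=d)
    c=camera_info(n);E=np.array(c["extrinsics"]);print(n,c["mtx"],c["k1"],-E[:3,:3].T@E[:3,3],E[2,:3],(d==0).mean())
import workcell;print([x for x in dir(workcell) if x[0]!='_'])
E
```

```text
pics
{'time_s': 0.0, 'joint_pos': array([ 1.019,  0.378,  0.08 ,  1.274, -0.   ,  1.46 ]), 'joint_vel': array([-0.001,  0.002, -0.001,  0.001,  0.001, -0.002]), 'joint_torque': array([-1.0000e-03, -4.6360e+01,  2.6988e+01,  2.1000e-02, -0.0000e+00,
        0.0000e+00]), 'position': array([0.245, 0.519, 0.202]), 'eef_rot': array([-6.880e-01, -3.065e+00,  3.000e-03]), 'wrist_force': array([0.275, 0.13 , 0.528]), 'torque': array([-0.023, -0.015, -0.002]), 'width': 0.9992036559394974}
top [[609.4724057    0.         315.63303154]
 [  0.         609.4724057  231.51716065]
 [  0.           0.           1.        ]] -0.09640657769091815 [0.36173986 0.07196276 1.74358605] [ 0.13929373  0.0048103  -0.99023942] 0.003974609375
side [[595.31220014   0.         319.63844298]
 [  0.         595.31220014 242.86732343]
 [  0.           0.           1.        ]] -0.08022950859272522 [ 0.04581621 -0.89327527  0.73208773] [ 0.4087573   0.75389397 -0.51435528] 0.00396484375
['IKError', 'camera_info', 'finish_job', 'get_obs', 'read_camera', 'tcp_to_grasp']
```

View pics/top0.png

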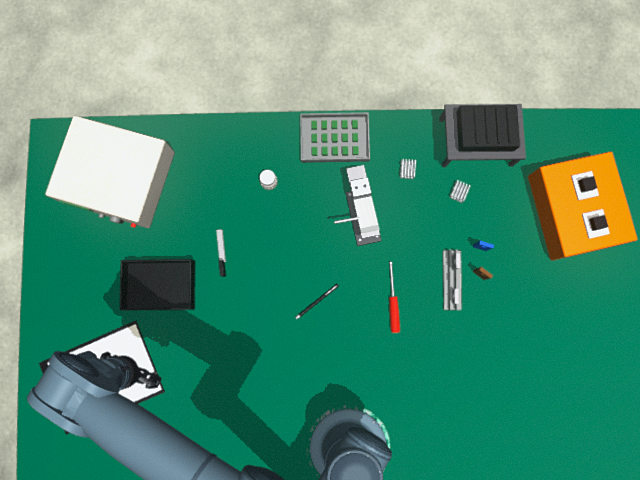

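View pics/side0.png

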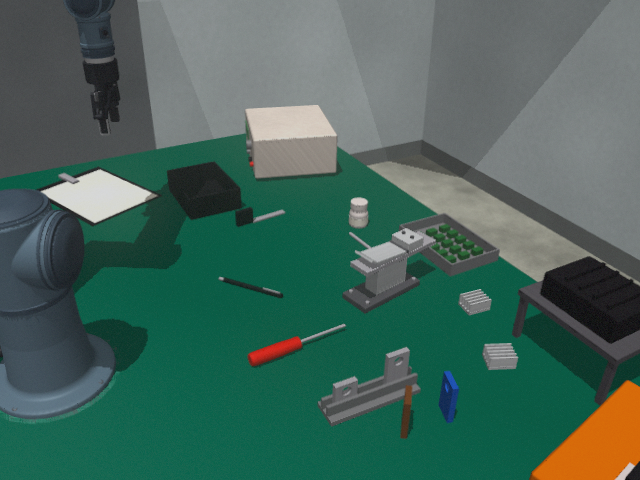

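The top view (image up = +x, left = +y) shows the following:
- The checker is at (363,205), with its mouth towards the robot and its peg to the left.
- The feeler is at (221,252), with its grip at the near end.
- The rack is at (452,280).

There are four weight-like plates in the side view: grey short (345,390), grey tall (397,363), brown (407,410) and blue (449,397). The tall grey one in the rack fits the description. Next I'll measure and take a crop to confirm it.

Run:
```python
from h import *
T=np.load("top0.npz");S=np.load("side0.npz")
im=S["im"]
a=cv2.resize(im[330:450,300:480],None,fx=4,fy=4,interpolation=cv2.INTER_CUBIC)[:, :720]
b=cv2.resize(T["im"][235:320,430:500],None,fx=4,fy=4,interpolation=cv2.INTER_CUBIC)
a=cv2.resize(a,(480,320));b=cv2.resize(b,(263,320))
c=cv2.resize(im[215:310,330:450],(400,316),interpolation=cv2.INTER_CUBIC);d=cv2.resize(T["im"][160:250,325:390],(228,316),interpolation=cv2.INTER_CUBIC)
out=np.zeros((640,800,3),np.uint8);out[:320,:480]=a;out[:320,490:490+263]=b;out[322:638,:400]=c;out[322:638,490:718]=d
cv2.imwrite("pics/crop1.png",out[:600,:,::-1])
C=cloud("top",T["d"]);np.set_printoptions(precision=3,suppress=True)
def rep(n,u0,u1,v0,v1,z0,z1,C=C):
    P=C[v0:v1,u0:u1].reshape(-1,3);P=P[(P[:,2]>z0)&(P[:,2]<z1)]
    if len(P)<4: print(n,len(P));return
    m=P.mean(0);r=cv2.minAreaRect((P[:,:2]*1000).astype(np.float32));print(n,len(P),m,"minrect",r,P[:,2].min(),P[:,2].max())
P=C[235:320,430:475];print("table z",np.median(C[330:400,420:500,2]))
rep("rack",435,470,240,320,.02,.04)
rep("talltop",435,475,235,320,.068,.1)
rep("smalltop",435,475,270,320,.045,.066)
rep("foot",340,390,160,255,.008,.03)
rep("jaw",340,390,160,255,.095,.12)
rep("chk high",340,390,160,255,.12,.2)
rep("peg",325,350,205,235,.08,.14)
rep("grip",210,235,225,285,.025,.06)
rep("blade",210,235,225,262,.002,.02)
CS=cloud("side",S["d"])
rep("S tall",375,415,340,385,.055,.09,CS)
rep("S peg",340,375,225,252,.08,.14,CS)
rep("S grip",230,258,200,230,.02,.06,CS)
```

```text
table z -0.0004090563444831216
rack 291 [ 0.458 -0.302  0.029] minrect ((460.3179931640625, -300.0609436035156), (38.253990173339844, 167.3644256591797), 88.391845703125) 0.020189568728771812 0.03991315801721753
talltop 73 [ 0.507 -0.306  0.082] minrect ((507.53692626953125, -307.1195068359375), (12.87470531463623, 39.14863967895508), 89.45598602294922) 0.06931686587415556 0.09292545293729693
smalltop 68 [ 0.412 -0.303  0.057] minrect ((412.1810302734375, -303.0523986816406), (11.769214630126953, 39.15232467651367), 87.20855712890625) 0.04509390880311213 0.06488066355567834
foot 461 [ 0.64  -0.046  0.013] minrect ((676.4039916992188, -62.06934356689453), (141.83970642089844, 276.4847106933594), 88.75341033935547) 0.008005459427685357 0.023289341890889895
jaw 962 [ 0.662 -0.051  0.105] minrect ((671.8673706054688, -27.5404052734375), (195.77166748046875, 98.99612426757812), 10.263412475585938) 0.09500924103409843 0.11962660778888867
chk high 12 [ 0.692 -0.045  0.122] minrect ((661.6680908203125, -59.111244201660156), (141.8384246826172, 35.255855560302734), 17.48810577392578) 0.120011
[... 414 characters left out ...]
minrect ((577.8909301757812, 351.17132568359375), (105.88865661621094, 69.96265411376953), 0.2315784990787506) 0.0020008368201678726 0.018462086168423746
S tall 425 [ 0.506 -0.311  0.073] minrect ((508.1037902832031, -309.14068603515625), (14.320172309875488, 43.06682586669922), 85.62415313720703) 0.05503925859476115 0.0882424311703977
S peg 141 [ 0.62  -0.018  0.106] minrect ((620.2196044921875, -18.666461944580078), (82.54920196533203, 44.80397415161133), 67.95116424560547) 0.09874474218390543 0.11454778262102748
S grip 221 [0.502 0.36  0.032] minrect ((502.7668151855469, 386.9725036621094), (48.0795783996582, 102.25865173339844), 0.6000750064849854) 0.02012960541424076 0.04506698037542763
```

View pics/crop1.png

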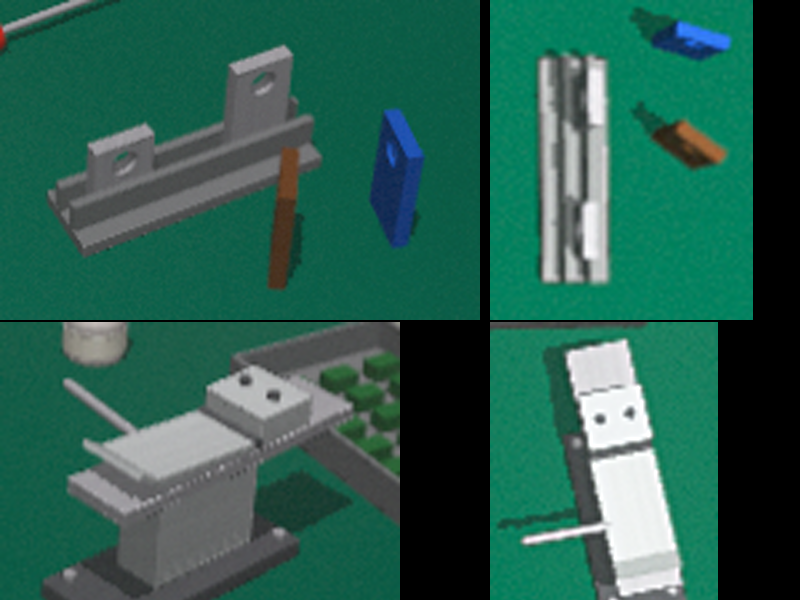

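The enlarged crop confirms the tall grey plate at the far end of the rack (crop 258,95). The short grey plate is at the near end, and the brown and blue ones stand outside the rack. Now I'll measure the peg, checker, feeler and weight more exactly from pixels.

Run:
```python
from h import *
np.set_printoptions(precision=4,suppress=True)
T=np.load("top0.npz")["im"];S=np.load("side0.npz")["im"]
def mask(im,u0,u1,v0,v1,th):
    g=im[v0:v1,u0:u1].astype(int); m=(g.min(-1)>th); v,u=np.nonzero(m); return np.c_[u+u0,v+v0].astype(float)
def tri(a,b):
    A=[];B=[]
    for cam,(u,v) in(("top",a),("side",b)):
        E,s=ray(cam,u,v);o=-E[:3,:3].T@E[:3,3];w=E[:3,:3].T@s;w/=np.linalg.norm(w);Q=np.eye(3)-np.outer(w,w);A.append(Q);B.append(Q@o)
    x=np.linalg.lstsq(np.vstack(A),np.hstack(B),rcond=None)[0];return x,np.linalg.norm(np.vstack(A)@x-np.hstack(B))
pt=mask(T,330,352,214,228,110);ps=mask(S,345,368,228,247,110)
print("peg px",len(pt),len(ps),"tip top",pt[pt[:,0].argmin()],"tip side",ps[ps[:,0].argmin()])
lines={}
pl=[]
for cam,p in(("top",pt),("side",ps)):
    vx,vy,x0,y0=cv2.fitLine(p.astype(np.float32),cv2.DIST_HUBER,0,.01,.01).ravel();lines[cam]=(vx,vy,x0,y0)
    E,s1=ray(cam,x0-8*vx,y0-8*vy);_,s2=ray(cam,x0+8*vx,y0+8*vy);o=-E[:3,:3].T@E[:3,3]
    n=E[:3,:3].T@np.cross(s1,s2);n/=np.linalg.norm(n);pl.append((n,n@o))
d=np.cross(pl[0][0],pl[1][0]);d/=np.linalg.norm(d);d*=np.sign(d[1])
p0=np.linalg.lstsq(np.array([pl[0][0],pl[1][0]]),np.array([pl[0][1],pl[1][1]]),rcond=None)[0]
for y in(-.01,0,.01,.02,.03,.04): print("peg line",p0+d*(y-p0[1])/d[1])
print("peg dir",d,"yaw",np.degrees(np.arctan2(-d[0],d[1])),"slope",np.degrees(np.arcsin(d[2])))
vx,vy,x0,y0=lines["top"];u=pt[:,0].min()-.5;print("tip top on z.104",onz("top",u,y0+vy/vx*(u-x0),.104))
vx,vy,x0,y0=lines["side"];us=ps[:,0].min()-.5;print("tip tri",tri((u,lines['top'][3]+lines['top'][1]/lines['top'][0]*(u-lines['top'][2])),(us,y0+vy/vx*(us-x0))))
# checker white in top
m=np.zeros((480,640),np.uint8);q=mask(T,340,386,160,240,120).astype(int);m[q[:,1],q[:,0]]=1
m=cv2.morphologyEx(m,cv2.MORPH_OPEN,np.ones((7,7),np.uint8));v,u=np.nonzero(m)
W=np.array([onz("top",a,b,.1)[:2]*1000 for a,b in zip(u,v)],np.float32);print("checker white",cv2.minAreaRect(W))
# feeler
q=mask(T,212,232,226,262,110);W=np.array([onz("top",a,b,.0035)[:2]*1000 for a,b in q],np.float32);print("blade",cv2.minAreaRect(W))
g=T[255:282,212:234].astype(int);v,u=np.nonzero(g.max(-1)<60);W=np.array([onz("top",a+212,b+255,.04)[:2]*1000 for a,b in zip(u,v)],np.float32);print("grip",cv2.minAreaRect(W),len(W))
# weight tops (brightest)
for n,v0,v1,z in(("tall",240,272,.085),("small",272,312,.06)):
    q=mask(T,450,475,v0,v1,190);W=np.array([onz("top",a,b,z)[:2]*1000 for a,b in q],np.float32);print(n,len(q),cv2.minAreaRect(W) if len(q)>3 else "")
print("tcp_to_grasp",tcp_to_grasp)
```

```text
peg px 43 56 tip top [334. 222.] tip side [349. 232.]
peg line [ 0.6241 -0.01    0.1038]
peg line [0.6224 0.     0.1049]
peg line [0.6207 0.01   0.1061]
peg line [0.619  0.02   0.1072]
peg line [0.6172 0.03   0.1084]
peg line [0.6155 0.04   0.1095]
peg dir [-0.1697  0.9791  0.1123] yaw 9.831066962530647 slope 6.4474828184023005
tip top on z.104 [0.6177 0.0309 0.104 ]
tip tri (array([0.6164, 0.0312, 0.1096]), np.float64(0.0007220977066545609))
checker white ((674.9246826171875, -50.479942321777344), (200.95187377929688, 52.750816345214844), 11.459366798400879)
blade ((571.7860107421875, 355.4270324707031), (94.59169006347656, 17.842775344848633), 5.991469383239746)
grip ((502.51507568359375, 345.8002014160156), (41.361873626708984, 14.637574195861816), 6.477673053741455) 70
tall 59 ((503.60430908203125, -304.0872497558594), (19.148353576660156, 51.693153381347656), 81.56925201416016)
small 149 ((426.94854736328125, -303.6380920410156), (25.165971755981445, 96.64130401611328), 87.40296173095703)
tcp_to_grasp -0.0187
```

```bash
cat >> h.py <<'E'
def go(x,y,z,psi):
    """shift and turn, in tool axes, to tool-down pose with opening axis at angle psi"""
    o=get_obs();Rn=R.from_rotvec(o["eef_rot"]);cz,sz=np.cos(psi),np.sin(psi)
    Rt=R.from_matrix(np.array([[-(-sz)*-1,cz,0],[-cz,sz,0],[0,0,-1]])) if 0 else R.from_matrix(np.array([[-sz,cz,0],[cz,sz,0],[0,0,-1]]))
    print("t",round(o["time_s"],2),"pos",o["position"].round(4),"psi",round(float(np.arctan2(*Rn.as_matrix()[[1,0],1])),4),"tilt",Rn.as_matrix()[:2,2].round(4),"w",round(o["width"],3),"F",np.round(o["wrist_force"],2))
    print("shift",Rn.inv().apply(np.array([x,y,z])-o["position"]).round(4),"turn",(Rn.inv()*Rt).as_rotvec().round(4))
E
python3 -c "
from h import *
print(get_obs()['joint_pos'].round(3));go(.507,-.307,.2,-.035)"
```

```text
[1.019 0.378 0.08  1.274 0.    1.461]
t 0.1 pos [0.2455 0.5193 0.2018] psi 1.129 tilt [-0.001  -0.0015] w 1.004 F [-0.13  0.06  0.36]
shift [-0.5897 -0.6351  0.0028] turn [-1.7000e-03  8.0000e-04  1.1639e+00]
```

Call:
send_rows(
  rows=[
    [-0.034,-0.0365,0,0,0,0.13,0],
    [-0.068,-0.073,0,0,0,0.26,0],
    [-0.102,-0.11,0,0,0,0.39,0],
    [-0.136,-0.146,0,0,0,0.52,0],
    [-0.17,-0.183,0,0,0,0.65,0],
  ],
)

```text
time_s: 0.6
position: [0.3211, 0.28, 0.2022]
eef_rot: [1.637, 2.681, -0.001]
wrist_force: [1.1, -0.1, 0.9]
width: 0.999
```

Call:
send_rows(
  rows=[
    [-0.048,-0.008,0,0,0,0.1,0],
    [-0.096,-0.016,0,0,0,0.2,0],
    [-0.144,-0.024,0,0,0,0.3,0],
    [-0.192,-0.033,0,0,0,0.4,0],
    [-0.24,-0.041,0,0,0,0.51,0],
  ],
)

```text
time_s: 1.1
position: [0.3952, 0.0482, 0.2025]
eef_rot: [-2.26, -2.182, -0.0]
wrist_force: [1.3, 0.6, -0.2]
width: 1.0
```

```bash
python3 -c "
from h import *
go(.5075,-.307,.18,-.035)"
```

```text
t 1.1 pos [0.3952 0.0482 0.2025] psi -0.0354 tilt [-0.0001  0.0003] w 1.0 F [ 1.3   0.56 -0.2 ]
shift [-0.351   0.1248  0.0223] turn [-0.0001 -0.0003 -0.0004]
```

Call:
send_rows(
  rows=[
    [-0.044,0.0155,0,0,0,0,0],
    [-0.088,0.031,0,0,0,0,0],
    [-0.132,0.047,0,0,0,0,0],
    [-0.176,0.0625,0,0,0,0,0],
    [-0.22,0.078,0,0,0,0,0],
  ],
)

```text
time_s: 1.6
position: [0.4665, -0.1741, 0.2022]
eef_rot: [-2.256, -2.186, -0.0]
wrist_force: [0.3, 0.1, 0.1]
width: 1.002
```

Call:
send_rows(
  rows=[
    [-0.044,0.0155,0.01,0,0,0,0],
    [-0.088,0.031,0.02,0,0,0,0],
    [-0.131,0.047,0.03,0,0,0,0],
    [-0.131,0.047,0.04,0,0,0,0],
    [-0.131,0.047,0.04,0,0,0,0],
  ],
)

```text
time_s: 2.1
position: [0.5081, -0.3043, 0.1599]
eef_rot: [-2.254, -2.181, 0.001]
wrist_force: [-0.7, -0.2, -0.9]
width: 0.999
```

Run:
```python
from h import *
go(.5075,-.307,.045,-.035)
im,d=read_camera("top");a=cv2.resize(im[215:325,410:510],(440,484),interpolation=cv2.INTER_CUBIC)
im,d=read_camera("side");b=cv2.resize(im[290:440,300:420],(360,450),interpolation=cv2.INTER_CUBIC)
o=np.zeros((484,800,3),np.uint8);o[:,:440]=a;o[:450,440:]=b
cv2.imwrite("pics/c2.png",o[...,::-1])
```

```text
t 2.1 pos [ 0.5081 -0.3043  0.1599] psi -0.0326 tilt [-0.0038  0.0034] w 0.999 F [-0.68 -0.2  -0.86]
shift [-0.0031 -0.      0.1149] turn [-0.0039 -0.0033  0.0024]
```

View pics/c2.png

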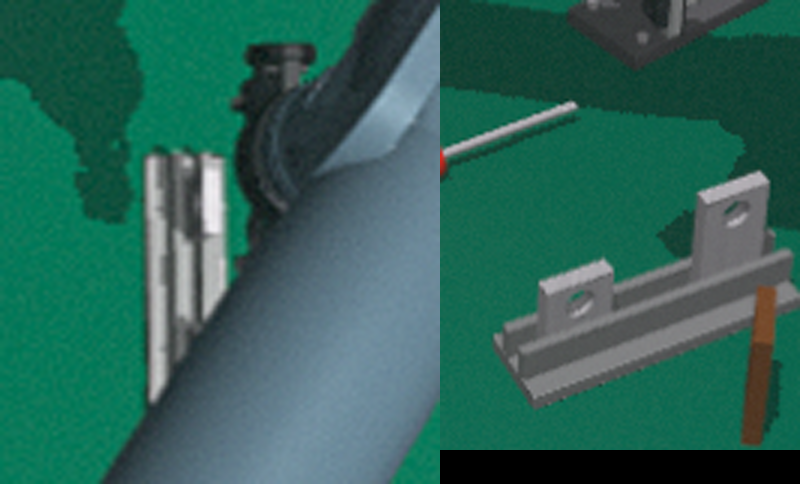

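The tall weight still stands at the far rack end (side crop 735,215) and the small one is at (575,300). The open gripper is above and out of this crop. Next, descend and grasp.

Call:
send_rows(
  rows=[
    [-0.003,0,0.035,0,0,0,0],
    [-0.003,0,0.07,0,0,0,0],
    [-0.003,0,0.1,0,0,0,0],
    [-0.003,0,0.12,0,0,0,0],
    [-0.003,0,0.12,0,0,0,0],
  ],
)

```text
time_s: 2.7
position: [0.5072, -0.3044, 0.0406]
eef_rot: [-2.25, -2.185, 0.001]
wrist_force: [-1.1, 0.1, 0.3]
width: 1.002
```

Call:
send_rows(
  rows=[
    [0,0,0,0,0,0,0.3],
    [0,0,0,0,0,0,0.5],
    [0,0,0,0,0,0,0.7],
    [0,0,0,0,0,0,0.8],
    [0,0,0,0,0,0,0.8],
  ],
)

```text
time_s: 3.2
position: [0.5106, -0.3087, 0.0449]
eef_rot: [2.253, 2.184, 0.0]
wrist_force: [-1.6, -0.1, 5.5]
width: 0.44
```

Run:
```python
from h import *
go(.5075,-.307,.18,-.035)
im,d=read_camera("side");b=cv2.resize(im[270:440,270:470],(800,680)[:2],interpolation=cv2.INTER_CUBIC)[:600]
cv2.imwrite("pics/c3.png",b[...,::-1])
```

```text
t 3.2 pos [ 0.5106 -0.3087  0.0449] psi -0.0311 tilt [ 0.0027 -0.0024] w 0.44 F [-1.61 -0.12  5.55]
shift [ 0.0013 -0.0028 -0.1352] turn [0.0028 0.0023 0.0039]
```

View pics/c3.png

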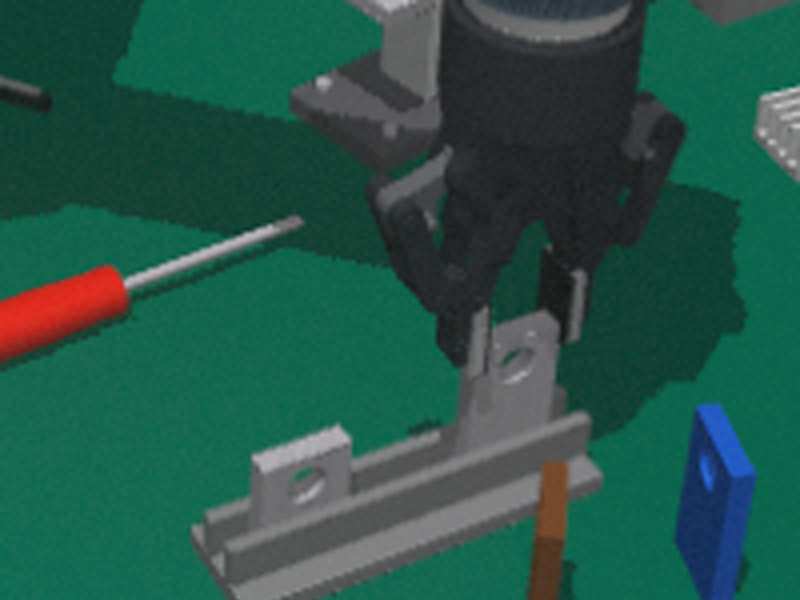

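Run:
```python
from h import *
for i in range(4):
    o=get_obs();print(o["position"].round(4),o["width"],o["wrist_force"].round(1),o["joint_pos"].round(3));im,d=read_camera("side")
f=lambda p:((proj("side",p)[0]-270)*4,(proj("side",p)[1]-270)*4)
for p in([.5075,-.307,.07],[.4875,-.312,.085],[.5275,-.312,.085],[.487,-.316,.05],[.527,-.316,.05],[.487,-.316,.07],[.527,-.316,.07]): print(p,np.round(f(p)))
```

```text
[ 0.5106 -0.3088  0.0449] 0.4409225426399545 [-2.1  0.5  6.3] [-0.65   0.506 -0.14   0.921 -0.     0.952]
[ 0.5106 -0.3088  0.0448] 0.4409985971937341 [-1.1  1.   6.9] [-0.65   0.506 -0.14   0.921 -0.     0.952]
[ 0.5106 -0.3088  0.0448] 0.4426861219576631 [-1.6  1.1  6.1] [-0.65   0.506 -0.14   0.921 -0.     0.952]
[ 0.5106 -0.3088  0.0448] 0.43772450834856685 [-0.8  0.3  6.8] [-0.65   0.506 -0.14   0.921 -0.     0.952]
[0.5075, -0.307, 0.07] [504. 356.]
[0.4875, -0.312, 0.085] [472. 352.]
[0.5275, -0.312, 0.085] [554. 320.]
[0.487, -0.316, 0.05] [471. 423.]
[0.527, -0.316, 0.05] [551. 391.]
[0.487, -0.316, 0.07] [474. 386.]
[0.527, -0.316, 0.07] [555. 354.]
```

Call:
send_rows(
  rows=[
    [0,0,-0.03,0,0,0,0.8],
    [0,0,-0.07,0,0,0,0.8],
    [0,0,-0.11,0,0,0,0.8],
    [0,0,-0.155,0,0,0,0.8],
    [0,0,-0.155,0,0,0,0.8],
  ],
)

```text
time_s: 3.95
position: [0.5128, -0.3103, 0.2054]
eef_rot: [2.246, 2.178, 0.003]
wrist_force: [1.4, -1.0, -1.5]
width: 0.443
```

Run:
```python
from h import *
go(.611,.058,.195,.183)
im,d=read_camera("side")
p=proj("side",np.array(get_obs()["position"])+[0,0,.025]);print(p);np.savez("l.npz",im=im)
u,v=map(int,p);b=cv2.resize(im[max(0,v-75):v+75,u-80:u+80],(640,600),interpolation=cv2.INTER_CUBIC);cv2.imwrite("pics/c4.png",b[...,::-1])
```

```text
t 3.95 pos [ 0.5128 -0.3103  0.2054] psi -0.031 tilt [ 0.0105 -0.0078] w 0.443 F [ 1.43 -1.03 -1.5 ]
shift [0.3712 0.0866 0.0086] turn [ 0.0099  0.0086 -0.214 ]
(np.float64(406.95256488411064), np.float64(280.2424250446788))
```

View pics/c4.png

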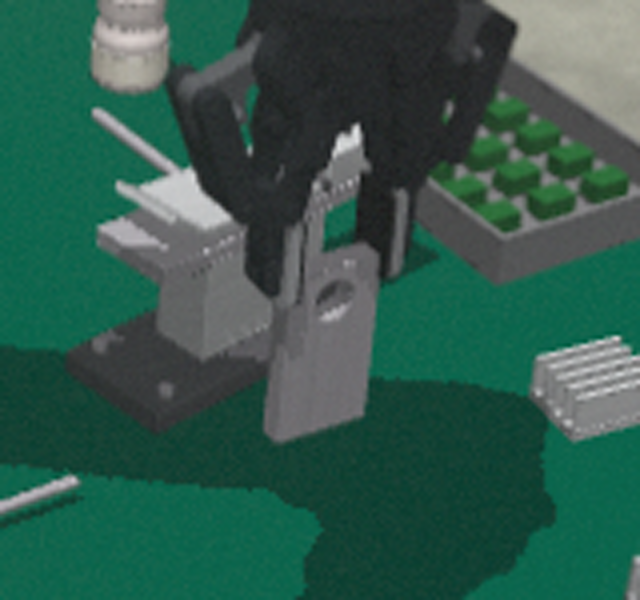

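The weight is held upright, with its hole at crop (335,300) and the rack left behind. Next I'll carry it to a point beyond the peg's tip.

Call:
send_rows(
  rows=[
    [0.047,0.011,0,0,0,-0.03,0.8],
    [0.094,0.022,0,0,0,-0.06,0.8],
    [0.141,0.033,0,0,0,-0.09,0.8],
    [0.188,0.044,0,0,0,-0.12,0.8],
    [0.235,0.055,0,0,0,-0.15,0.8],
  ],
)

```text
time_s: 4.5
position: [0.5707, -0.0724, 0.1958]
eef_rot: [-2.083, -2.348, 0.002]
wrist_force: [0.6, -0.5, -2.6]
width: 0.442
```

```bash
python3 -c "
from h import *
go(.610,.062,.15,.183)"
```

```text
t 4.5 pos [ 0.5707 -0.0724  0.1958] psi 0.1198 tilt [-0.0029  0.0008] w 0.442 F [ 0.6  -0.46 -2.59]
shift [0.1287 0.0552 0.0458] turn [-0.0027 -0.0012 -0.0632]
```

Call:
send_rows(
  rows=[
    [0.043,0.018,0,0,0,-0.02,0.8],
    [0.086,0.037,0,0,0,-0.04,0.8],
    [0.129,0.055,0,-0.003,-0.001,-0.063,0.8],
    [0.129,0.055,0.02,-0.003,-0.001,-0.063,0.8],
    [0.129,0.055,0.045,-0.003,-0.001,-0.063,0.8],
  ],
)

```text
time_s: 5.0
position: [0.6112, 0.0621, 0.1513]
eef_rot: [2.004, 2.415, 0.003]
wrist_force: [-0.6, -0.1, -2.7]
width: 0.439
```

Call:
send_rows(
  rows=[
    [0,0,0.03,0,0,0,0.8],
    [0,0,0.06,0,0,0,0.8],
    [0,0,0.068,0,0,0,0.8],
    [0,0,0.068,0,0,0,0.8],
    [0,0,0.068,0,0,0,0.8],
  ],
)

```text
time_s: 5.5
position: [0.6116, 0.0601, 0.0853]
eef_rot: [2.008, 2.412, 0.003]
wrist_force: [0.2, -0.2, -2.2]
width: 0.442
```

Run:
```python
from h import *
go(.610,.062,.081,.183)
im,d=read_camera("side");np.savez("s5.npz",im=im,d=d)
b=cv2.resize(im[175:275,310:443],(800,600),interpolation=cv2.INTER_CUBIC);cv2.imwrite("pics/c5.png",b[...,::-1])
p=get_obs()["position"]+[0,0,.025];u,v=proj("side",p);print("expected hole",(u-310)*6.015,(v-175)*6)
for q in([.6165,.0312,.106],[.6219,.0019,.102]):
  u,v=proj("side",q);print("peg",(u-310)*6.015,(v-175)*6)
```

```text
t 5.5 pos [0.6116 0.0601 0.0853] psi 0.1819 tilt [ 0.0038 -0.0005] w 0.442 F [ 0.2  -0.2  -2.18]
shift [ 0.0022 -0.0012  0.0043] turn [ 0.0036  0.0011 -0.0011]
expected hole 181.88553763102652 302.85342601439976
peg 232.95060737111388 348.6423708024043
peg 289.3703115467015 392.6387422576679
```

View pics/c5.png

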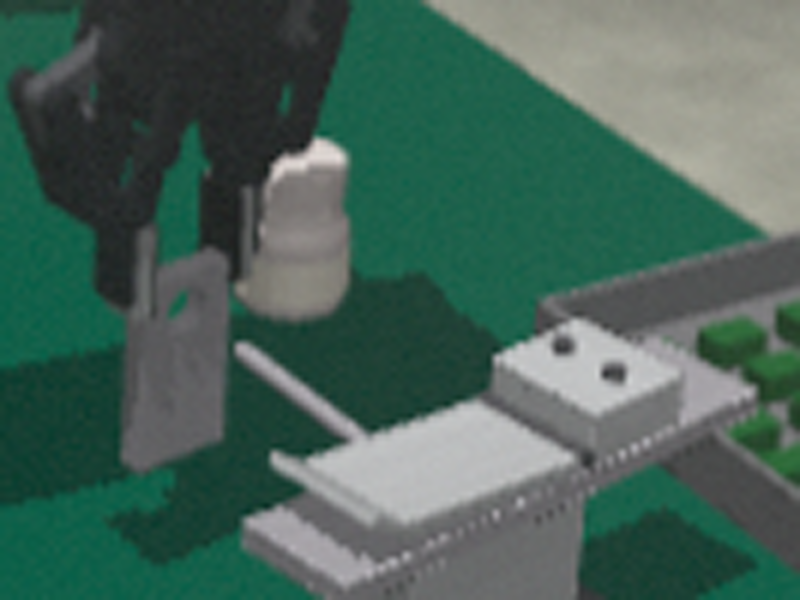

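The hole is visible at (181,303), exactly where kinematics puts it. The peg tip is at (241,349), and the hole lies on the peg's extended line within about 0.5 mm. Now slide on along the peg.

Call:
send_rows(
  rows=[
    [-0.008,0,0.001,0,0,0,0.8],
    [-0.016,0,0.002,0,0,0,0.8],
    [-0.024,0,0.003,0,0,0,0.8],
    [-0.032,0,0.004,0,0,0,0.8],
    [-0.036,0,0.0045,0,0,0,0.8],
  ],
)

```text
time_s: 6.05
position: [0.6179, 0.0234, 0.0801]
eef_rot: [2.01, 2.411, 0.002]
wrist_force: [0.4, 0.4, -1.7]
width: 0.441
```

Run:
```python
from h import *
go(.6213,.0052,.0785,.183)
im,d=read_camera("side")
b=cv2.resize(im[190:270,330:430],(750,600),interpolation=cv2.INTER_CUBIC);cv2.imwrite("pics/c6.png",b[...,::-1])
```

```text
t 6.05 pos [0.6179 0.0234 0.0801] psi 0.1808 tilt [ 0.0033 -0.0007] w 0.441 F [ 0.41  0.42 -1.71]
shift [-0.0185  0.      0.0016] turn [ 0.0031  0.0013 -0.0022]
```

View pics/c6.png

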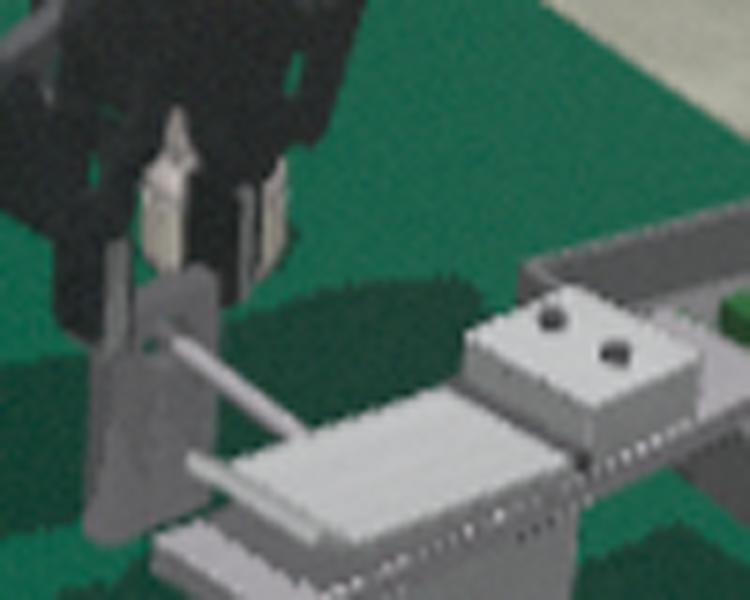

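The peg tip (170,338) is entering the hole. Contact force is nil, so carry on to mid-peg.

Call:
send_rows(
  rows=[
    [-0.005,0,0.0006,0,0,0,0.8],
    [-0.01,0,0.0012,0,0,0,0.8],
    [-0.015,0,0.0018,0,0,0,0.8],
    [-0.02,0,0.0024,0,0,0,0.8],
    [-0.02,0,0.0024,0,0,0,0.8],
  ],
)

```text
time_s: 6.6
position: [0.6215, 0.0043, 0.0777]
eef_rot: [2.01, 2.411, 0.002]
wrist_force: [-0.9, -0.2, -2.9]
width: 0.445
```

Run:
```python
from h import *
go(.6213,.0052,.0785,.183)
im,d=read_camera("side")
b=cv2.resize(im[190:270,330:430],(750,600),interpolation=cv2.INTER_CUBIC);cv2.imwrite("pics/c7.png",b[...,::-1])
```

```text
t 6.6 pos [0.6215 0.0043 0.0777] psi 0.1812 tilt [ 0.0032 -0.0007] w 0.445 F [-0.9  -0.22 -2.87]
shift [ 0.0009 -0.     -0.0008] turn [ 0.003   0.0012 -0.0018]
```

View pics/c7.png

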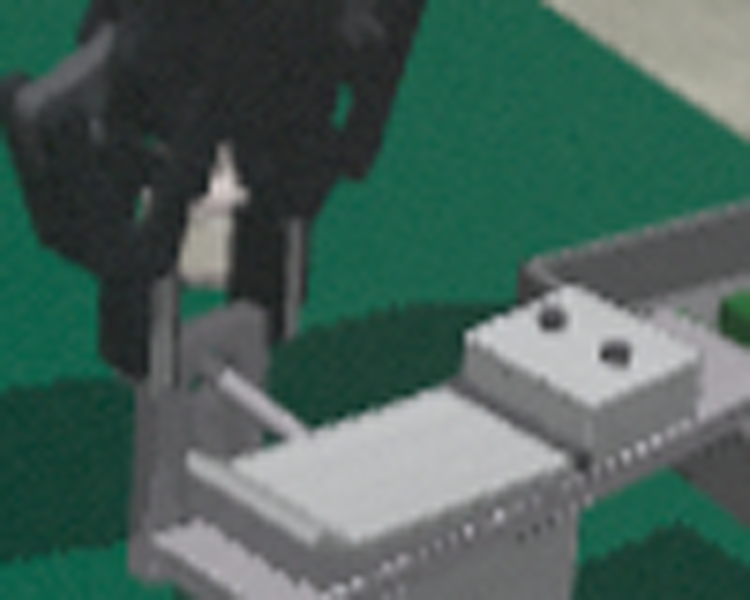

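The peg is now threaded: its visible part runs from (220,375) to (305,435) and the jaw hasn't moved. Lower the weight onto the peg.

Call:
send_rows(
  rows=[
    [0,0,0.0015,0,0,0,0.8],
    [0,0,0.003,0,0,0,0.8],
    [0,0,0.0045,0,0,0,0.8],
    [0,0,0.0045,0,0,0,0.8],
  ],
)

```text
time_s: 7.05
position: [0.6215, 0.0053, 0.0734]
eef_rot: [2.008, 2.412, 0.003]
wrist_force: [-0.3, -0.0, -0.3]
width: 0.439
```

Call:
send_rows(
  rows=[
    [0,0,0.0005,0,0,0,0.5],
    [0,0,0.0005,0,0,0,0.4],
    [0,0,0.0005,0,0,0,0.2],
    [0,0,0.0005,0,0,0,0],
    [0,0,0.0005,0,0,0,0],
  ],
)

```text
time_s: 7.55
position: [0.6215, 0.005, 0.0729]
eef_rot: [2.009, 2.412, 0.003]
wrist_force: [-0.5, -0.1, 0.1]
width: 1.0
```

Call:
send_rows(
  rows=[
    [0,0,0,0,0,0,0],
    [0,0,0,0,0,0,0],
    [0,0,0,0,0,0,0],
  ],
)

```text
time_s: 7.85
position: [0.6214, 0.005, 0.0728]
eef_rot: [2.009, 2.412, 0.003]
wrist_force: [0.5, 0.7, 0.8]
width: 1.001
```

Call:
send_rows(
  rows=[
    [0,0,-0.02,0,0,0,0],
    [0,0,-0.05,0,0,0,0],
    [0,0,-0.09,0,0,0,0],
    [0,0,-0.13,0,0,0,0],
    [0,0,-0.13,0,0,0,0],
  ],
)

```text
time_s: 8.35
position: [0.6246, 0.0048, 0.2096]
eef_rot: [2.003, 2.405, 0.013]
wrist_force: [1.0, -0.2, 1.4]
width: 1.006
```

Run:
```python
from h import *
go(.5035,.3475,.2,1.571+.107)
im,d=read_camera("side");im2,d2=read_camera("top")
b=cv2.resize(im[190:290,310:430],(480,400),interpolation=cv2.INTER_CUBIC);a=cv2.resize(im2[220:290,190:250],(320,373),interpolation=cv2.INTER_CUBIC)
o=np.zeros((400,800,3),np.uint8);o[:,:480]=b;o[:373,480:]=a;cv2.imwrite("pics/c8.png",o[...,::-1])
```

```text
t 8.35 pos [0.6246 0.0048 0.2096] psi 0.1821 tilt [ 0.0145 -0.0015] w 1.006 F [ 0.97 -0.19  1.36]
shift [ 0.359  -0.0572  0.0073] turn [ 0.0082  0.0138 -1.4959]
```

View pics/c8.png

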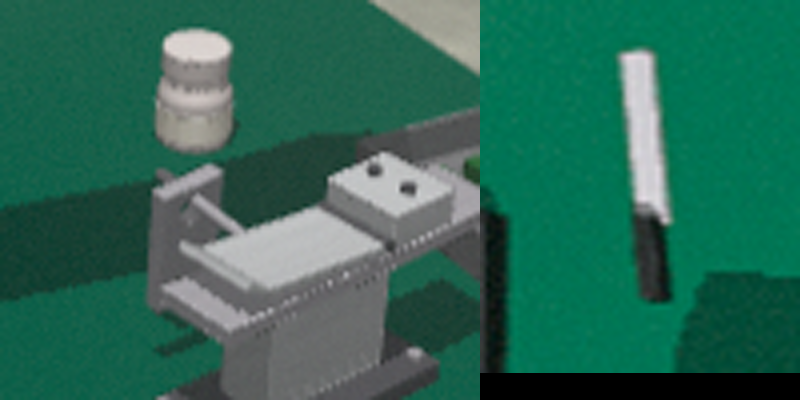

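The tall weight hangs upright on the peg, with the peg tip protruding past it at (165,175). The feeler lies undisturbed. Next, move to the feeler.

Call:
send_rows(
  rows=[
    [0.035,-0.005,0,0,0,-0.145,0],
    [0.071,-0.01,0,0,0,-0.29,0.2],
    [0.107,-0.016,0,0,0,-0.435,0.4],
    [0.143,-0.022,0,0,0,-0.58,0.5],
    [0.179,-0.028,0,0,0,-0.725,0.5],
  ],
)

```text
time_s: 8.95
position: [0.5591, 0.177, 0.2003]
eef_rot: [-1.015, -2.973, 0.002]
wrist_force: [0.3, -0.7, 0.7]
width: 0.5
```

```bash
python3 -c "
from h import *
go(.5035,.3475,.18,1.678)
d=np.load('top0.npz');C=cloud('top',d['d'])[255:312,120:202];P=C[C[...,2]>.045];print('bin y min',np.percentile(P[:,1],[0,2,5]),P[:,0].min(),P[:,0].max())"
```

```text
t 8.95 pos [0.5591 0.177  0.2003] psi 0.9127 tilt [-0.0005 -0.0012] w 0.5 F [ 0.3  -0.67  0.75]
shift [0.1482 0.1009 0.0201] turn [-1.300e-03 -1.000e-04 -7.653e-01]
bin y min [0.07196276 0.07196276 0.42912636] 0.36173985547213033 0.5286989567556647
```

Call:
send_rows(
  rows=[
    [0.03,0.02,0,0,0,-0.148,0.5],
    [0.06,0.04,0,0,0,-0.296,0.5],
    [0.09,0.06,0,0,0,-0.444,0.5],
    [0.12,0.081,0,0,0,-0.592,0.5],
    [0.148,0.101,0,0,0,-0.74,0.5],
  ],
)

```text
time_s: 9.45
position: [0.5048, 0.3477, 0.2001]
eef_rot: [0.13, -3.139, 0.003]
wrist_force: [0.6, 0.5, 0.2]
width: 0.497
```

Call:
send_rows(
  rows=[
    [0,0,0.02,0,0,-0.025,0.5],
    [0,0,0.05,0,0,-0.025,0.5],
    [0,0,0.08,0,0,-0.025,0.5],
    [0,0,0.09,0,0,-0.025,0.5],
    [0,0,0.09,0,0,-0.025,0.5],
  ],
)

```text
time_s: 9.95
position: [0.5045, 0.3454, 0.1092]
eef_rot: [0.159, -3.135, 0.005]
wrist_force: [-0.9, -0.0, 0.9]
width: 0.501
```

```bash
python3 -c "
from h import *
go(.5035,.3475,.012,1.678);o=get_obs();print(o['joint_pos'].round(3))"
```

```text
t 9.95 pos [0.5045 0.3454 0.1092] psi 1.6719 tilt [-0.0026 -0.0036] w 0.501 F [-0.9  -0.03  0.91]
shift [0.0005 0.0025 0.0972] turn [-0.0033 -0.003  -0.0061]
[ 0.498  0.494  0.017  1.098 -0.002  0.397]
```

Call:
send_rows(
  rows=[
    [0,0.0025,0.03,-0.003,-0.003,-0.006,0.5],
    [0,0.0025,0.06,-0.003,-0.003,-0.006,0.5],
    [0,0.0025,0.085,-0.003,-0.003,-0.006,0.5],
    [0,0.0025,0.097,-0.003,-0.003,-0.006,0.5],
    [0,0.0025,0.097,-0.003,-0.003,-0.006,0.5],
  ],
)

```text
time_s: 10.45
position: [0.5063, 0.3487, 0.0144]
eef_rot: [-0.168, 3.133, 0.002]
wrist_force: [0.5, -0.2, 0.2]
width: 0.497
```

Call:
send_rows(
  rows=[
    [0,0,0,0,0,0,0.7],
    [0,0,0,0,0,0,0.85],
    [0,0,0,0,0,0,1],
    [0,0,0,0,0,0,1],
    [0,0,0,0,0,0,1],
  ],
)

```text
time_s: 10.95
position: [0.5073, 0.3494, 0.0158]
eef_rot: [-0.168, 3.13, 0.004]
wrist_force: [0.0, 0.2, 0.1]
width: 0.001
```

```bash
python3 -c "
from h import *
go(.5035,.3475,.15,1.678)"
```

```text
t 10.95 pos [0.5073 0.3494 0.0158] psi 1.678 tilt [0.0066 0.0032] w 0.001 F [0.01 0.15 0.07]
shift [ 0.0031 -0.0011 -0.1342] turn [ 0.0025  0.0069 -0.    ]
```

The fingers shut fully (width 0.001), so the grip was missed. I'll take a look.

Run:
```python
from h import *
im,d=read_camera("side");im2,d2=read_camera("top")
np.savez("m.npz",im=im,d=d,im2=im2,d2=d2)
b=cv2.resize(im[160:250,190:310],(480,360),interpolation=cv2.INTER_CUBIC);a=cv2.resize(im2[210:300,190:270],(320,360),interpolation=cv2.INTER_CUBIC)
o=np.zeros((360,800,3),np.uint8);o[:,:480]=b;o[:,480:]=a;cv2.imwrite("pics/c9.png",o[...,::-1])
p=get_obs()["position"]
for c in("side","top"):print(c,proj(c,p))
```

```text
side (np.float64(245.51806777946922), np.float64(218.26192526585254))
top (np.float64(221.88735486413583), np.float64(267.1235961067682))
```

View pics/c9.png

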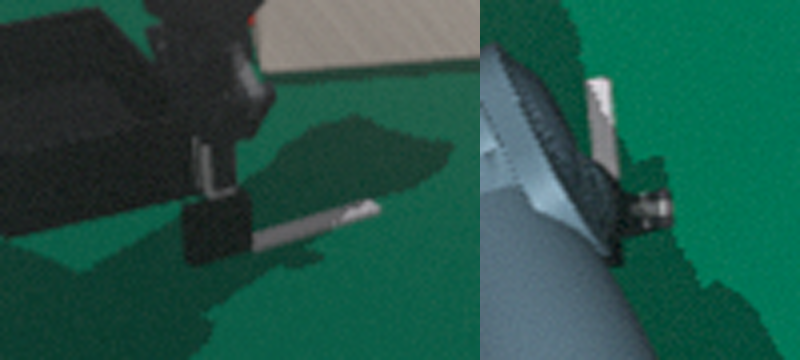

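Run:
```python
from h import *
np.set_printoptions(precision=3,suppress=True)
m=np.load("m.npz");C=cloud("side",m["d"])
for v in range(196,230,2):
    u=244;print(v,C[v,u],m["im"][v,u],C[v,238],m["im"][v,238])
s=np.load("s5.npz");C=cloud("side",s["d"])
print("s5");
for v in range(208,234,2): print(v,C[v,334],s["im"][v,334],C[v,328],s["im"][v,328])
```

```text
196 [0.497 0.322 0.092] [33 37 39] [0.493 0.355 0.078] [63 66 64]
198 [0.502 0.337 0.079] [33 37 31] [0.493 0.355 0.073] [58 61 61]
200 [0.502 0.339 0.073] [36 43 40] [0.495 0.361 0.064] [45 47 47]
202 [0.501 0.337 0.068] [26 31 30] [0.518 0.427 0.023] [45 48 46]
204 [0.502 0.34  0.061] [31 37 36] [0.52  0.433 0.014] [36 39 36]
206 [0.499 0.334 0.059] [34 38 39] [0.517 0.426 0.013] [35 39 39]
208 [0.502 0.341 0.05 ] [71 74 75] [0.519 0.432 0.003] [25 36 32]
210 [0.502 0.343 0.043] [25 33 28] [0.491 0.355 0.04 ] [30 70 58]
212 [0.502 0.344 0.037] [27 31 29] [0.485 0.34  0.043] [32 38 36]
214 [0.502 0.345 0.031] [26 33 28] [0.484 0.337 0.039] [22 29 28]
216 [0.502 0.346 0.025] [23 33 28] [0.484 0.34  0.032] [27 34 32]
218 [0.498 0.337 0.025] [24 32 28] [0.484 0.34  0.027] [20 31 24]
220 [0.5   0.342 0.016] [19 31 26] [0.484 0.341 0.02 ] [20 28 26]
222 [0.501 0.344 0.009] [29 36 34] [0.484 0.342 0.014] [28 37 32]
224 [0.499 0.341 0.005] [26 40 37] [0.481 0.336 0.012] [20 34 31]
226 [ 0.499  0.342 -0.001] [11 59 45] [0.482 0.337 0.006] [14 40 31]
228 [ 0.495  0.332 -0.001] [10 59 44] [0.
[... 203 characters left out ...]
8 0.053 0.156] [34 38 39]
214 [0.587 0.044 0.153] [92 95 94] [0.578 0.053 0.151] [34 42 40]
216 [0.59  0.05  0.145] [88 91 91] [0.58  0.056 0.144] [39 45 40]
218 [0.591 0.051 0.139] [ 97 100  99] [0.578 0.053 0.141] [34 38 38]
220 [0.589 0.047 0.136] [ 99 103 103] [0.579 0.054 0.136] [35 39 40]
222 [0.589 0.047 0.132] [100 103 102] [0.58  0.056 0.13 ] [39 43 45]
224 [0.588 0.045 0.128] [ 99 104 101] [0.578 0.053 0.127] [33 42 37]
226 [0.59  0.048 0.122] [106 109 110] [0.684 0.241 0.001] [50 88 74]
228 [0.592 0.052 0.114] [90 92 91] [0.677 0.227 0.004] [22 99 74]
230 [0.595 0.056 0.107] [88 88 90] [0.672 0.22  0.003] [12 95 72]
232 [0.592 0.051 0.105] [87 87 90] [0.667 0.211 0.004] [13 79 60]
```

The depth shows the shut fingertips ending near z ≈ 0.047, just above the grip's 40 mm top. The real tips therefore sit about 30 mm above the reported TCP, the same offset the weight grasp showed. Nothing was moved. I'll reopen and go lower, watching the force.

Call:
send_rows(
  rows=[
    [0,0,-0.01,0,0,0,0.7],
    [0.003,-0.001,-0.01,0.002,0.007,0,0.5],
    [0.003,-0.001,-0.01,0.002,0.007,0,0.5],
    [0.003,-0.001,0,0.002,0.007,0,0.5],
    [0.003,-0.001,0.01,0.002,0.007,0,0.5],
  ],
)

```text
time_s: 11.55
position: [0.5043, 0.348, 0.0045]
eef_rot: [0.168, -3.137, -0.0]
wrist_force: [-0.1, 0.7, -0.3]
width: 0.501
```

Call:
send_rows(
  rows=[
    [0,0,0.004,0,0,0,0.5],
    [0,0,0.008,0,0,0,0.5],
    [0,0,0.008,0,0,0,0.5],
  ],
)

```text
time_s: 11.85
position: [0.5034, 0.3475, -0.0039]
eef_rot: [0.168, -3.135, 0.001]
wrist_force: [-1.1, -0.0, 0.3]
width: 0.501
```

Run:
```python
from h import *
np.set_printoptions(precision=3,suppress=True)
go(.5035,.3475,-.01,1.678)
im,d=read_camera("side");C=cloud("side",d);np.savez("m2.npz",im=im,d=d)
P=C[190:232,225:265].reshape(-1,3);
for y0 in np.arange(.31,.39,.01):
    s=P[(P[:,1]>=y0)&(P[:,1]<y0+.01)&(P[:,0]>.47)&(P[:,0]<.54)]
    if len(s): print(round(y0,3),len(s),"z",np.percentile(s[:,2],[0,10,50,100]))
for v in range(196,228,2): print(v,im[v,236:256:2].mean(-1).round())
```

```text
t 11.85 pos [ 0.503  0.347 -0.004] psi 1.678 tilt [-0.003 -0.001] w 0.501 F [-1.06 -0.    0.29]
shift [-0.    -0.     0.006] turn [-0.001 -0.003 -0.   ]
0.31 153 z [-0.     0.002  0.049  0.109]
0.32 142 z [-0.001  0.001  0.039  0.11 ]
0.33 67 z [-0.001  0.001  0.003  0.105]
0.34 192 z [-0.001  0.002  0.013  0.045]
0.35 36 z [-0.     0.003  0.006  0.042]
0.36 64 z [-0.     0.003  0.049  0.091]
0.37 119 z [-0.     0.004  0.054  0.088]
0.38 22 z [-0.001  0.001  0.004  0.085]
0.39 22 z [0.    0.    0.004 0.081]
196 [36. 37. 34. 40. 43. 41. 40. 33. 37. 36.]
198 [39. 37. 41. 31. 39. 55. 44. 38. 37. 34.]
200 [35. 37. 33. 33. 37. 39. 40. 38. 38. 35.]
202 [36. 38. 40. 30. 37. 37. 37. 33. 42. 43.]
204 [32. 31. 33. 33. 34. 35. 36. 37. 37. 38.]
206 [32. 31. 35. 34. 60. 38. 37. 34. 46. 49.]
208 [36. 31. 35. 34. 85. 50. 35. 32. 42. 43.]
210 [34. 30. 32. 30. 79. 48. 38. 35. 48. 47.]
212 [29. 33. 29. 29. 76. 56. 32. 36. 33. 43.]
214 [32. 29. 30. 24. 76. 57. 35. 36. 41. 41.]
216 [30. 34. 31. 29. 74. 63. 35. 34. 52. 45.]
218 [27. 23. 30. 23. 59. 85. 77. 73. 44. 85.]
220 [26. 28. 28. 23. 31. 42. 32. 29. 29. 94.]
222 [31. 28. 34. 30. 23. 32. 27. 31. 30. 77.]
224 [30. 28. 29. 28. 35. 37. 40. 41. 41. 43.]
226 [38. 36. 35. 40. 39. 41. 41. 41. 42. 39.]
```

The fingers now straddle the grip (near finger y ≈ 0.32, far ≈ 0.37), with tips at about z 0.032. Go 10 mm lower and close.

Call:
send_rows(
  rows=[
    [0,0,0.004,0,-0.003,0,0.5],
    [0,0,0.008,0,-0.003,0,0.5],
    [0,0,0.01,0,-0.003,0,0.5],
    [0,0,0.01,0,-0.003,0,0.5],
  ],
)

```text
time_s: 12.3
position: [0.5038, 0.3478, -0.0132]
eef_rot: [-0.168, 3.136, -0.0]
wrist_force: [-0.1, -0.3, 0.5]
width: 0.494
```

Call:
send_rows(
  rows=[
    [0,0,0,0,0,0,0.7],
    [0,0,0,0,0,0,0.85],
    [0,0,0,0,0,0,1],
    [0,0,0,0,0,0,1],
    [0,0,0,0,0,0,1],
  ],
)

```text
time_s: 12.8
position: [0.5045, 0.3481, -0.0124]
eef_rot: [-0.168, 3.134, 0.001]
wrist_force: [-0.0, -0.8, 1.9]
width: 0.128
```

```bash
python3 -c "
from h import *
go(.5035,.3475,.1,1.678)"
```

```text
t 12.8 pos [ 0.5045  0.3481 -0.0124] psi 1.678 tilt [0.0026 0.0008] w 0.128 F [-0.03 -0.84  1.87]
shift [ 0.0007 -0.0004 -0.1124] turn [0.0005 0.0027 0.    ]
```

Gripped (width 0.128), with the feeler underside at TCP z + 12.4 mm. Lift and carry it to the front of the mouth.

Call:
send_rows(
  rows=[
    [0,0,-0.02,0,0,0,1],
    [0,0,-0.06,0,0,0,1],
    [0,0,-0.1,0,0,0,1],
    [0,0,-0.14,0,0,0,1],
    [0,0,-0.14,0,0,0,1],
  ],
)

```text
time_s: 13.3
position: [0.5077, 0.35, 0.1337]
eef_rot: [-0.168, 3.125, 0.008]
wrist_force: [0.9, 0.1, 0.7]
width: 0.119
```

```bash
python3 -c "
from h import *
go(.431,-.094,.12,1.754)"
```

```text
t 13.3 pos [0.5077 0.35   0.1337] psi 1.678 tilt [0.0118 0.0057] w 0.119 F [0.86 0.07 0.7 ]
shift [ 0.1239 -0.4333  0.0102] turn [ 0.004   0.0125 -0.076 ]
```

Call:
send_rows(
  rows=[
    [0.012,-0.043,0,0,0,-0.02,1],
    [0.025,-0.087,0,0,0,-0.04,1],
    [0.037,-0.13,0,0,0,-0.06,1],
    [0.05,-0.174,0,0,0,-0.076,1],
    [0.062,-0.217,0,0,0,-0.076,1],
  ],
)

```text
time_s: 13.8
position: [0.464, 0.1238, 0.126]
eef_rot: [-0.288, 3.128, -0.0]
wrist_force: [1.0, -1.2, -0.4]
width: 0.122
```

```bash
python3 -c "
from h import *
go(.431,-.094,.1,1.754)"
```

```text
t 13.8 pos [0.464  0.1238 0.126 ] psi 1.7547 tilt [ 0.0006 -0.0001] w 0.122 F [ 1.03 -1.24 -0.38]
shift [ 0.0723 -0.208   0.026 ] turn [-0.0002  0.0005  0.0007]
```

Call:
send_rows(
  rows=[
    [0.015,-0.043,0,0,0,0,1],
    [0.03,-0.086,0,0,0,0,1],
    [0.045,-0.13,0,0,0,0,1],
    [0.06,-0.173,0.01,0,0,0,1],
    [0.0723,-0.208,0.02,0,0,0,1],
  ],
)

```text
time_s: 14.3
position: [0.4314, -0.0943, 0.1062]
eef_rot: [-0.285, 3.127, -0.0]
wrist_force: [0.1, -0.6, -1.1]
width: 0.128
```

Call:
send_rows(
  rows=[
    [0,0,0,0,0,0,1],
    [0,0,0,0,0,0,1],
  ],
)

```text
time_s: 14.5
position: [0.4312, -0.0923, 0.106]
eef_rot: [-0.284, 3.128, 0.003]
wrist_force: [1.0, -0.1, -0.5]
width: 0.127
```

Run:
```python
from h import *
np.set_printoptions(precision=4,suppress=True)
go(.431,-.094,.081,1.754)
T,d=read_camera("top");S,ds=read_camera("side");np.savez("f.npz",T=T,d=d,S=S,ds=ds)
o=get_obs();p=o["position"];print(p)
H=np.array([.6857,-.0469]);e=np.array([np.cos(.183),np.sin(.183)])
tip=p[:2]+.1143*e;print("tip est",tip,"in hinge",(tip-H)@e,(tip-H)@[-e[1],e[0]])
for z in(p[2]+.0142,):
    for c in("top","side"):print(c,"tip",proj(c,[*tip,z]),"grip c",proj(c,[*p[:2],z]))
a=cv2.resize(T[150:270,320:440],(360,360),interpolation=cv2.INTER_CUBIC);b=cv2.resize(S[200:320,290:430],(440,377),interpolation=cv2.INTER_CUBIC)
out=np.zeros((377,800,3),np.uint8);out[:360,:360]=a;out[:,360:]=b;cv2.imwrite("pics/c10.png",out[...,::-1])
```

```text
t 14.5 pos [ 0.4312 -0.0923  0.106 ] psi 1.7518 tilt [0.0001 0.0018] w 0.127 F [ 0.96 -0.06 -0.53]
shift [ 0.0005 -0.0017  0.025 ] turn [ 0.0017  0.0005 -0.0022]
[ 0.4321 -0.0913  0.1066]
tip est [ 0.5445 -0.0705] in hinge -0.14316263530676243 0.002530635589850168
top tip (np.float64(372.0028664835858), np.float64(247.35507841328445)) grip c (np.float64(381.0296419418704), np.float64(289.24086352045606))
side tip (np.float64(343.65583646363524), np.float64(258.69607921002915)) grip c (np.float64(295.7515670106059), np.float64(279.6368779736053))
```

View pics/c10.png

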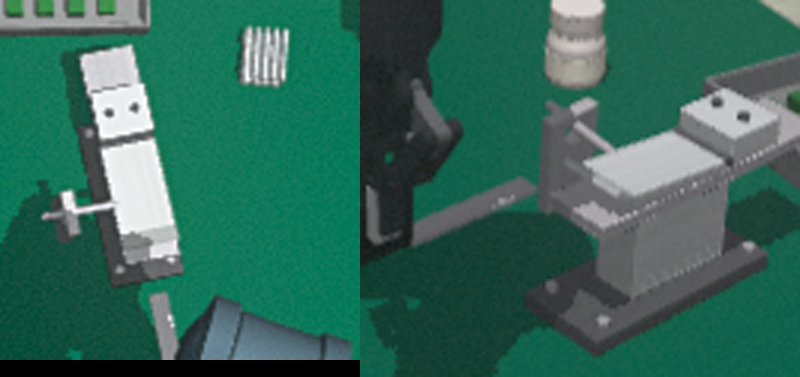

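The blade tip (top crop 160,293) lies on the checker's middle line, parallel to it, about 143 mm short of the hinge. The side view agrees within 1 px. Lower it to about 2.5 mm above the plate, then enter under the lip.

Call:
send_rows(
  rows=[
    [0,-0.002,0.01,0.001,0,-0.002,1],
    [0,-0.002,0.02,0.001,0,-0.002,1],
    [0,-0.002,0.026,0.001,0,-0.002,1],
    [0,-0.002,0.026,0.001,0,-0.002,1],
    [0,-0.002,0.026,0.001,0,-0.002,1],
  ],
)

```text
time_s: 15.1
position: [0.4324, -0.0938, 0.0806]
eef_rot: [-0.291, 3.127, -0.001]
wrist_force: [1.0, -0.1, -0.5]
width: 0.123
```

```bash
cat >> h.py <<'E'
def st():
    o=get_obs();p=o["position"];M=R.from_rotvec(o["eef_rot"]).as_matrix();f=-M[:,0]
    H=np.array([.6857,-.0469]);e=np.array([np.cos(.183),np.sin(.183)]);t=p+.1143*f
    F=np.mean([get_obs()["wrist_force"] for _ in range(3)],0)
    print("t",round(o["time_s"],2),"tip in hinge",((t[:2]-H)@e).round(4),((t[:2]-H)@[-e[1],e[0]]).round(4),"bottom z at grip",round(p[2]+.0124,4),"pitch",f[2].round(4),"yaw err",round(np.arctan2(f[1],f[0])-.183,4),"F along",(F[:2]@e).round(2),"Fz",F[2].round(2),"w",round(o["width"],3),p.round(4))
E
python3 -c "
from h import *
st()
for q in((370.8,236.5),):
    w=onz('top',*q,.09)[:2]-[.6857,-.0469];e=np.array([np.cos(.183),np.sin(.183)]);print('plate front in hinge',w@e,w@[-e[1],e[0]])"
```

```text
t 15.1 tip in hinge -0.1433 0.0003 bottom z at grip 0.093 pitch 0.0014 yaw err 0.0028 F along 0.95 Fz -0.51 w 0.123 [ 0.4324 -0.0938  0.0806]
plate front in hinge -0.11035818929136396 -0.0038325311102238155
```

Call:
send_rows(
  rows=[
    [-0.012,0,0,0,0,0,1],
    [-0.024,0,0,0,0,0,1],
    [-0.036,0,0,0,0,0,1],
    [-0.048,0.001,0,0,0,0,1],
    [-0.048,0.001,0,0,0,0,1],
  ],
)

```text
time_s: 15.6
position: [0.4822, -0.0842, 0.0812]
eef_rot: [-0.292, 3.124, -0.002]
wrist_force: [-1.1, -0.8, -0.5]
width: 0.127
```

```bash
python3 -c "
from h import *
st()"
```

```text
t 15.6 tip in hinge -0.0925 0.0008 bottom z at grip 0.0936 pitch 0.004 yaw err 0.0034 F along -1.27 Fz -0.48 w 0.127 [ 0.4822 -0.0842  0.0812]
```

Call:
send_rows(
  rows=[
    [0,0,0.001,0,0,0,1],
    [0,0,0.002,0,0,0,1],
    [0,0,0.0025,0,0,0,1],
    [0,0,0.0025,0,0,0,1],
    [0,0,0.0025,0,0,0,1],
  ],
)

```text
time_s: 16.1
position: [0.4794, -0.0844, 0.0785]
eef_rot: [-0.29, 3.126, -0.001]
wrist_force: [1.1, -0.3, -0.6]
width: 0.128
```

```bash
python3 -c "
from h import *
st()"
```

```text
t 16.1 tip in hinge -0.0953 0.0009 bottom z at grip 0.0909 pitch 0.002 yaw err 0.0019 F along 1.07 Fz -0.61 w 0.128 [ 0.4794 -0.0844  0.0785]
```

Call:
send_rows(
  rows=[
    [0,0,0.0005,0,0,0,1],
    [0,0,0.001,0,0,0,1],
    [0,0,0.001,0,0,0,1],
    [0,0,0.001,0,0,0,1],
  ],
)

```text
time_s: 16.5
position: [0.4797, -0.0844, 0.0776]
eef_rot: [-0.29, 3.126, -0.001]
wrist_force: [-0.2, -0.2, 0.1]
width: 0.124
```

```bash
python3 -c "
from h import *
st()"
```

```text
t 16.5 tip in hinge -0.095 0.0009 bottom z at grip 0.09 pitch 0.0022 yaw err 0.0022 F along -0.22 Fz 0.07 w 0.124 [ 0.4797 -0.0844  0.0776]
```

Call:
send_rows(
  rows=[
    [0,0,0.0005,0,0,0,1],
    [0,0,0.001,0,0,0,1],
    [0,0,0.001,0,0,0,1],
    [0,0,0.001,0,0,0,1],
  ],
)

```text
time_s: 16.9
position: [0.4797, -0.0844, 0.0768]
eef_rot: [-0.29, 3.126, -0.002]
wrist_force: [-4.3, -1.2, 4.6]
width: 0.128
```

```bash
python3 -c "
from h import *
st()"
```

```text
t 16.9 tip in hinge -0.0951 0.0009 bottom z at grip 0.0892 pitch 0.0022 yaw err 0.0022 F along -4.44 Fz 4.55 w 0.128 [ 0.4797 -0.0844  0.0768]
```

The plate is found at underside z ≈ 0.0897. Back off slightly to press with about 2 N, then slide in.

Call:
send_rows(
  rows=[
    [-0.008,0,-0.0005,0,0,0,1],
    [-0.016,0,-0.0005,0,0,0,1],
    [-0.024,0,-0.0005,0,0,0,1],
    [-0.03,0,-0.0005,0,0,0,1],
    [-0.03,0,-0.0005,0,0,0,1],
  ],
)

```text
time_s: 17.4
position: [0.5109, -0.0787, 0.0772]
eef_rot: [-0.291, 3.124, -0.001]
wrist_force: [0.6, 0.3, 1.6]
width: 0.125
```

```bash
python3 -c "
from h import *
st()"
```

```text
t 17.4 tip in hinge -0.0633 0.0009 bottom z at grip 0.0896 pitch 0.0039 yaw err 0.0028 F along 0.67 Fz 1.59 w 0.125 [ 0.5109 -0.0787  0.0772]
```

Call:
send_rows(
  rows=[
    [-0.004,0,0,0,0,0,1],
    [-0.008,0,0,0,0,0,1],
    [-0.012,0,0,0,0,0,1],
    [-0.015,0,0,0,0,0,1],
    [-0.015,0,0,0,0,0,1],
  ],
)

```text
time_s: 17.9
position: [0.5238, -0.0761, 0.0773]
eef_rot: [-0.29, 3.127, -0.002]
wrist_force: [-3.9, -1.0, 6.1]
width: 0.124
```

```bash
python3 -c "
from h import *
st()"
```

```text
t 17.9 tip in hinge -0.0502 0.001 bottom z at grip 0.0897 pitch 0.0015 yaw err 0.0021 F along -4.02 Fz 6.14 w 0.124 [ 0.5238 -0.0761  0.0773]
```

Call:
send_rows(
  rows=[
    [0,0,-0.0005,0,0,0,1],
    [0,0,-0.0005,0,0,0,1],
    [-0.003,0,-0.0005,0,0,0,1],
    [-0.003,0,-0.0005,0,0,0,1],
    [-0.003,0,-0.0005,0,0,0,1],
  ],
)

```text
time_s: 18.4
position: [0.5272, -0.0754, 0.0775]
eef_rot: [-0.29, 3.126, -0.001]
wrist_force: [-1.2, -0.8, 1.4]
width: 0.124
```

```bash
python3 -c "
from h import *
st()"
```

```text
t 18.4 tip in hinge -0.0468 0.0011 bottom z at grip 0.0899 pitch 0.0024 yaw err 0.0023 F along -1.29 Fz 1.45 w 0.124 [ 0.5272 -0.0754  0.0775]
```

Call:
send_rows(
  rows=[
    [-0.003,0,0,0,0,0,1],
    [-0.003,0,0,0,0,0,1],
    [-0.003,0,0,0,0,0,1],
  ],
)

```text
time_s: 18.7
position: [0.5303, -0.0748, 0.0775]
eef_rot: [-0.29, 3.125, -0.001]
wrist_force: [-0.1, 0.5, 0.2]
width: 0.127
```

```bash
python3 -c "
from h import *
st()
S,ds=read_camera('side');np.savez('g.npz',S=S);st()"
```

```text
t 18.7 tip in hinge -0.0436 0.0011 bottom z at grip 0.0899 pitch 0.0027 yaw err 0.0024 F along -0.04 Fz 0.25 w 0.127 [ 0.5303 -0.0748  0.0775]
t 18.75 tip in hinge -0.0436 0.0011 bottom z at grip 0.0899 pitch 0.0029 yaw err 0.0024 F along 1.31 Fz 0.53 w 0.127 [ 0.5303 -0.0748  0.0775]
```

Light contact with the plate and no drag yet at 44 mm. Continue in 3 mm steps.

Call:
send_rows(
  rows=[
    [-0.003,0,0,0,0,0,1],
    [-0.003,0,0,0,0,0,1],
    [-0.003,0,0,0,0,0,1],
  ],
)

```text
time_s: 19.05
position: [0.5332, -0.0743, 0.0775]
eef_rot: [-0.29, 3.125, -0.001]
wrist_force: [0.4, 0.3, -0.3]
width: 0.128
```

```bash
python3 -c "
from h import *
st()"
```

```text
t 19.05 tip in hinge -0.0407 0.0011 bottom z at grip 0.0899 pitch 0.0026 yaw err 0.0024 F along 0.46 Fz -0.26 w 0.128 [ 0.5332 -0.0743  0.0775]
```

Call:
send_rows(
  rows=[
    [-0.003,0,0,0,0,0,1],
    [-0.003,0,0,0,0,0,1],
    [-0.003,0,0,0,0,0,1],
  ],
)

```text
time_s: 19.35
position: [0.5361, -0.0738, 0.0776]
eef_rot: [-0.29, 3.126, -0.001]
wrist_force: [0.4, -0.5, 0.1]
width: 0.127
```

```bash
python3 -c "
from h import *
st()"
```

```text
t 19.35 tip in hinge -0.0377 0.0011 bottom z at grip 0.09 pitch 0.0025 yaw err 0.0023 F along 0.33 Fz 0.09 w 0.127 [ 0.5361 -0.0738  0.0776]
```

Call:
send_rows(
  rows=[
    [-0.003,0,0,0,0,0,1],
    [-0.003,0,0,0,0,0,1],
    [-0.003,0,0,0,0,0,1],
  ],
)

```text
time_s: 19.65
position: [0.5389, -0.0732, 0.0776]
eef_rot: [-0.29, 3.126, -0.001]
wrist_force: [0.1, -1.0, -0.4]
width: 0.127
```

```bash
python3 -c "
from h import *
st()
S,ds=read_camera('side');np.savez('g2.npz',S=S);st()"
```

```text
t 19.65 tip in hinge -0.0348 0.0011 bottom z at grip 0.09 pitch 0.0024 yaw err 0.0023 F along -0.13 Fz -0.36 w 0.127 [ 0.5389 -0.0732  0.0776]
t 19.7 tip in hinge -0.0349 0.0011 bottom z at grip 0.09 pitch 0.0023 yaw err 0.0023 F along -0.01 Fz -0.99 w 0.126 [ 0.5389 -0.0732  0.0776]
```

Call:
send_rows(
  rows=[
    [-0.003,0,0,0,0,0,1],
    [-0.003,0,0,0,0,0,1],
    [-0.003,0,0,0,0,0,1],
  ],
)

```text
time_s: 20.0
position: [0.5418, -0.0727, 0.0776]
eef_rot: [-0.29, 3.126, -0.001]
wrist_force: [-0.2, -0.3, -0.3]
width: 0.127
```

```bash
python3 -c "
from h import *
st()"
```

```text
t 20.0 tip in hinge -0.0319 0.0011 bottom z at grip 0.09 pitch 0.0022 yaw err 0.0023 F along -0.26 Fz -0.3 w 0.127 [ 0.5418 -0.0727  0.0776]
```

Call:
send_rows(
  rows=[
    [-0.003,0,0,0,0,0,1],
    [-0.003,0,0,0,0,0,1],
    [-0.003,0,0,0,0,0,1],
  ],
)

```text
time_s: 20.3
position: [0.5441, -0.0722, 0.0776]
eef_rot: [-0.29, 3.127, -0.001]
wrist_force: [-3.1, -0.9, 1.7]
width: 0.125
```

```bash
python3 -c "
from h import *
st()"
```

```text
t 20.3 tip in hinge -0.0295 0.0011 bottom z at grip 0.09 pitch 0.0012 yaw err 0.0022 F along -3.18 Fz 1.7 w 0.125 [ 0.5441 -0.0722  0.0776]
```

Drag starts at about 30 mm short of the hinge (−3.2 N, nose pressed down slightly). Go 2 mm further, then settle.

Call:
send_rows(
  rows=[
    [-0.001,0,0,0,0,0,1],
    [-0.002,0,0,0,0,0,1],
    [-0.002,0,0,0,0,0,1],
    [-0.002,0,0,0,0,0,1],
  ],
)

```text
time_s: 20.7
position: [0.5443, -0.0721, 0.0776]
eef_rot: [0.29, -3.126, 0.002]
wrist_force: [-7.2, -2.2, 5.7]
width: 0.132
```

Run:
```python
from h import *
st()
S,ds=read_camera('side');st()
A=np.load('g2.npz')["S"]
# vertical shift of the jaw front / weight between before-contact and now
for n,(u0,u1,v0,v1) in {"jaw lip":(352,385,240,266),"weight":(344,368,228,262),"hinge block(ref)":(395,428,222,248)}.items():
    a=cv2.cvtColor(A,cv2.COLOR_RGB2GRAY)[v0:v1,u0:u1].astype(np.float32);b=cv2.cvtColor(S,cv2.COLOR_RGB2GRAY)[v0:v1,u0:u1].astype(np.float32)
    print(n,cv2.phaseCorrelate(a,b,cv2.createHanningWindow(a.shape[::-1],cv2.CV_32F)))
```

```text
t 20.7 tip in hinge -0.0293 0.0011 bottom z at grip 0.09 pitch -0.0019 yaw err 0.0018 F along -7.5 Fz 5.69 w 0.132 [ 0.5443 -0.0721  0.0776]
t 20.75 tip in hinge -0.0293 0.0011 bottom z at grip 0.09 pitch -0.0017 yaw err 0.0018 F along -7.3 Fz 5.63 w 0.126 [ 0.5444 -0.0721  0.0776]
jaw lip ((0.7479927076459845, 0.40144597660608383), 1.0436393930097667)
weight ((1.707376862066596, -0.6844703211027756), 0.8390211253254501)
hinge block(ref) ((-0.054828161256679664, 0.661205812659805), 0.8158395457169647)
```

Call:
send_rows(
  rows=[
    [-0.001,0,-0.0005,0,0,0,1],
    [-0.002,0,-0.0005,0,0,0,1],
    [-0.002,0,-0.0005,0,0,0,1],
    [-0.002,0,-0.0005,0,0,0,1],
  ],
)

```text
time_s: 21.15
position: [0.5451, -0.0718, 0.0776]
eef_rot: [0.289, -3.124, 0.002]
wrist_force: [-9.6, -1.3, 6.1]
width: 0.127
```

Run:
```python
from h import *
st()
np.set_printoptions(precision=2,suppress=True)
L=[]
for i in range(4):
    S,ds=read_camera('side');L.append(S)
st()
S=np.mean(L,0).astype(np.uint8)
for f,k in(("f.npz","S"),("g.npz","S"),("g2.npz","S")):
  A=np.load(f)[k]
  for n,(u0,u1,v0,v1) in {"jaw":(360,412,236,268),"jaw front":(358,384,246,266),"weight":(342,366,230,266),"ref":(400,428,224,244)}.items():
    a,b=[cv2.cvtColor(q,cv2.COLOR_RGB2GRAY)[v0:v1,u0:u1].astype(np.float32) for q in(A,S)]
    print(f,n,np.array(cv2.phaseCorrelate(a,b,cv2.createHanningWindow(a.shape[::-1],cv2.CV_32F))[0]))
```

```text
t 21.15 tip in hinge -0.0285 0.0012 bottom z at grip 0.09 pitch -0.004 yaw err 0.0015 F along -9.72 Fz 6.09 w 0.127 [ 0.5451 -0.0718  0.0776]
t 21.35 tip in hinge -0.0285 0.0012 bottom z at grip 0.0901 pitch -0.004 yaw err 0.0014 F along -9.79 Fz 5.58 w 0.127 [ 0.55 -0.07  0.08]
f.npz jaw [ 0.18 -0.18]
f.npz jaw front [ 0.72 -0.18]
f.npz weight [-4.05  1.32]
f.npz ref [-0.01 -0.06]
g.npz jaw [ 0.29 -0.24]
g.npz jaw front [-0.92  2.89]
g.npz weight [0.42 0.55]
g.npz ref [-0.02 -0.08]
g2.npz jaw [ 2.99 -0.83]
g2.npz jaw front [ 2.1  -0.22]
g2.npz weight [ 2.17 -1.4 ]
g2.npz ref [ 0.04 -0.01]
```

Call:
send_rows(
  rows=[
    [0,0,-0.0007,0,-0.002,0,1],
    [-0.001,0,-0.0007,0,-0.002,0,1],
    [-0.002,0,-0.0007,0,-0.002,0,1],
    [-0.002,0,-0.0007,0,-0.002,0,1],
    [-0.002,0,-0.0007,0,-0.002,0,1],
  ],
)

```text
time_s: 21.85
position: [0.5463, -0.0714, 0.0778]
eef_rot: [0.289, -3.125, 0.001]
wrist_force: [-9.9, -1.9, 3.8]
width: 0.124
```

Run:
```python
from h import *
st()
L=[read_camera('side')[0] for i in range(3)];S=np.mean(L,0).astype(np.uint8);np.savez("g3.npz",S=S)
L=[read_camera('top') for i in range(3)];np.savez("g3t.npz",T=L[0][0],d=np.mean([l[1] for l in L],0));st()
A=np.load("f.npz")["S"].astype(int).mean(-1);B=S.astype(int).mean(-1)
for u in(372,380,388,396): print(u,[ (v,int(A[v,u]),int(B[v,u])) for v in range(238,264,2)])
```

```text
t 21.85 tip in hinge -0.0272 0.0014 bottom z at grip 0.0902 pitch -0.0035 yaw err 0.0014 F along -10.04 Fz 3.77 w 0.124 [ 0.5463 -0.0714  0.0778]
t 22.15 tip in hinge -0.0272 0.0014 bottom z at grip 0.0902 pitch -0.0035 yaw err 0.0014 F along -9.28 Fz 4.49 w 0.125 [ 0.5463 -0.0714  0.0778]
372 [(238, 70, 59), (240, 69, 64), (242, 69, 66), (244, 68, 64), (246, 68, 66), (248, 190, 112), (250, 195, 117), (252, 192, 115), (254, 192, 114), (256, 193, 115), (258, 190, 113), (260, 164, 154), (262, 123, 119)]
380 [(238, 68, 64), (240, 71, 65), (242, 73, 65), (244, 114, 82), (246, 199, 119), (248, 194, 117), (250, 191, 114), (252, 194, 165), (254, 192, 189), (256, 192, 189), (258, 190, 186), (260, 189, 186), (262, 114, 110)]
388 [(238, 71, 65), (240, 72, 65), (242, 175, 108), (244, 198, 119), (246, 194, 116), (248, 192, 115), (250, 192, 117), (252, 191, 119), (254, 192, 190), (256, 192, 187), (258, 149, 142), (260, 110, 109), (262, 125, 128)]
396 [(238, 123, 96), (240, 124, 96), (242, 123, 95), (244, 94, 63), (246, 177, 107), (248, 192, 165), (250, 195, 189), (252, 190, 186), (254, 192, 187), (256, 113, 111), (258, 175, 173), (260, 101, 98), (262, 105, 102)]
```

Call:
send_rows(
  rows=[
    [-0.0008,0,-0.0003,0,0,0,1],
    [-0.0015,0,-0.0003,0,0,0,1],
    [-0.0015,0,-0.0003,0,0,0,1],
    [-0.0015,0,-0.0003,0,0,0,1],
    [-0.0015,0,-0.0003,0,0,0,1],
  ],
)

```text
time_s: 22.65
position: [0.5475, -0.0711, 0.078]
eef_rot: [0.289, -3.124, 0.001]
wrist_force: [-10.1, -3.1, 3.9]
width: 0.126
```

Run:
```python
from h import *
st()
S=np.mean([read_camera('side')[0] for i in range(4)],0);st()
A=np.load("f.npz")["S"].astype(float).mean(-1);B=S.mean(-1);C=np.load("g3.npz")["S"].astype(float).mean(-1)
def edge(I,u,v0,v1,s):   # sub-pixel row of strongest edge of sign s
    c=cv2.GaussianBlur(I[:,u-1:u+2].mean(1)[:,None],(1,3),0).ravel();g=s*np.diff(c)[v0:v1];k=int(g.argmax());w=np.clip(g[max(k-2,0):k+3],0,None);return v0+.5+(w*np.arange(max(k-2,0),max(k-2,0)+len(w))).sum()/w.sum()
for n,v0,v1,s in(("jaw upper edge",238,256,1),("jaw lower edge",252,268,-1)):
    for I,m in((A,"before"),(C,"prev"),(B,"now")): print(n,m,[round(edge(I,u,v0,v1,s),2) for u in range(366,398,4)])
```

```text
t 22.65 tip in hinge -0.026 0.0015 bottom z at grip 0.0904 pitch -0.004 yaw err 0.0014 F along -10.46 Fz 3.86 w 0.126 [ 0.5475 -0.0711  0.078 ]
t 22.85 tip in hinge -0.026 0.0015 bottom z at grip 0.0904 pitch -0.004 yaw err 0.0013 F along -9.89 Fz 4.43 w 0.127 [ 0.5475 -0.0711  0.078 ]
jaw upper edge before [np.float64(249.37), np.float64(246.51), np.float64(246.16), np.float64(244.77), np.float64(243.42), np.float64(241.89), np.float64(241.7), np.float64(244.3)]
jaw upper edge prev [np.float64(244.14), np.float64(246.55), np.float64(246.2), np.float64(253.74), np.float64(251.75), np.float64(252.42), np.float64(252.06), np.float64(244.43)]
jaw upper edge now [np.float64(249.04), np.float64(246.54), np.float64(246.17), np.float64(253.74), np.float64(251.77), np.float64(252.08), np.float64(251.74), np.float64(251.06)]
jaw lower edge before [np.float64(259.28), np.float64(261.79), np.float64(260.58), np.float64(261.7), np.float64(260.19), np.float64(258.68), np.float64(257.23), np.float64(255.6)]
jaw lower edge prev [np.float64(254.24), np.float64(261.59), np.float64(261.04), np.float64(261.68), np.float64(259.95), np.float64(258.59), np.float64(257.02), np.float64(255.68)]
jaw lower edge now [np.float64(253.98), np.float64(261.68), np.float64(261.05), np.float64(261.45), np.float64(259.95), np.float64(258.53), np.float64(256.97), np.float64(255.59)]
```

The drag is steady at about 10 N. The jaw's lower edge has risen about 0.2 px, a lift of roughly 0.01 rad, so it bears on the blade well below 0.05. One last check of the weight, then hand in.

Run:
```python
from h import *
np.set_printoptions(precision=3,suppress=True)
S,d=read_camera("side");
for n,D in(("before",np.load("f.npz")["ds"]),("now",d)):
    P=cloud("side",D)[215:285,330:375].reshape(-1,3);q=P[(np.abs(P[:,0]-.62)<.035)&(np.abs(P[:,1]-.003)<.018)&(P[:,2]>.02)&(P[:,2]<.13)]
    print(n,len(q),q.mean(0),np.percentile(q[:,2],[2,98]))
st();print(finish_job())
```

```text
before 419 [0.616 0.004 0.089] [0.043 0.116]
now 34 [0.623 0.006 0.07 ] [0.056 0.106]
t 22.9 tip in hinge -0.026 0.0015 bottom z at grip 0.0904 pitch -0.004 yaw err 0.0014 F along -9.38 Fz 3.22 w 0.126 [ 0.547 -0.071  0.078]
the job is handed in; nothing more can be done
None
```

I hung the taller steel weight on the jaw's side peg and slid the feeler blade into the mouth until it dragged. I handed in at 22.9 s, still gripping the blade.

- **Weight:** it hung upright on the peg in the side view after I let go, and again just before I inserted the blade. My last depth check of it was weak: only 34 points, against 419 earlier, which I put down to the gripper blocking the side camera. Those points still lie at the peg, but I did not clearly see the weight at the end.
- **Blade position:** the tip is about 26 mm short of the hinge (my hinge estimate is good to a few mm) and 1.5 mm off the middle. It is straight within 0.002 rad and level within about 0.007 rad.
- **Blade forces:** drag began at about 30 mm and was steady at about 10 N at the end. The plate carries about 3–4 N more than the jaw presses down. The fingers still hold the grip (width 0.126).
- **Jaw lift:** about 0.01 rad, estimated from a 0.2-pixel rise of the jaw's edge. An earlier image-shift check gave inconsistent numbers, so I did not rely on it.
- **One failed step:** my first grasp of the feeler closed on air, because the fingertips sat about 30 mm higher than the reported TCP. Nothing moved, and the second grasp, lower down, held.
- **Other items:** I saw nothing else disturbed, but I did not make a final check of every item on the bench.

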